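# Fit a fresh filter cassette in the hygiene compartment's air dock

### The arm

A 6-joint arm with a two-finger parallel gripper is mounted at the origin on the work surface. World frame = base frame: x ahead of the robot, y to its left, z up, the work surface at z = 0. Lengths are in m, angles in degrees, forces in N, time in s.
With the tool pointing down it reaches from about 0.4 to 0.825 m from the base axis. Payload 7 kg.
Tool frame: the origin (TCP) lies at the very end of the fingers, on their centre line; the grasp point (between the pads) lies 19 mm behind it (ctrl.grip_point_offset is the distance from the TCP to the grasp point, in m); x points along the fingers, z is the direction in which the jaws open and shut, and the axes are right-handed (so a half turn about x gives the same grasp; the last joint's range is limited). The gripper opens to 88 mm and grips with 3 to 60 N. Pads are 19 mm wide; open, the fingers measure 130 mm over their backs; the gripper's body (78 mm by 193 mm) begins 47 mm behind the grasp point.
Start: joints at [86.465, 20.546, 0.682, 0, -70.136, -16.507], TCP at [0.231, 0.634, 0.227] pointing down, gripper open.
Joint ranges: [-176.03, 176.03], [-82.01, 121.73], [-58.28, 71.71], [-173.87, 95.51], [-174.79, -0.11], [-173.66, 173.66]. Speed limits (degrees/s): [136.94, 136.94, 172.46, 180, 180, 180].

### API

Orientations are given as [roll, pitch, yaw] about the fixed x, y, z axes, in that order (R = Rz(yaw) Ry(pitch) Rx(roll)).
In Python, from plant import get_obs, snapshot, calibration, close_job, ctrl gives the robot as it stands.
- The arm moves only by the tool move_arm, never from a script. Its argument "commands" is a list that holds one entry, the list of rows, each a list of 4 numbers: the shift along the tool's x, y, z in cm, then the turn about the tool's x in rad. In form: [[[dx, dy, dz, spin], ...]]. A call has 1 to 8 rows; each row shifts and turns the commanded pose from where the row before left it, along the tool's axes as they then stand; what a row does not reach is not made up. A row lasts 1/10 s, in which the tool goes at most 50 mm and 8.59 degrees, less where a joint would pass 70% of its speed; a pose out of reach is approached as far as the arm can. A call with a gripper value outside its range is refused whole. "jaw" is the finger opening in cm, from 0 to 8.76, set as the call begins (left out, the last holds). The fingers move at their own pace and stop on an object; the grip force is fixed at half the most. Time passes only in rows, so rows that do not move let the fingers close. It gives the time, the measured TCP pose, the force and the opening at its end, in the units of the state.
- get_obs(): the state, without advancing time (a new reading comes with each control period).
- snapshot(name): name is "scene" or "side" or "wrist"; returns (picture, depth): 480x640x3 uint8, red, green, blue; 480x640 float32, m along the optical axis (not along the pixel's ray), 0 where there is no reading.
- calibration(name): a dict with "mtx" (3x3 intrinsics, pixels), "T" (4x4, takes a point from camera to world coordinates); the wrist camera has in their place "tool_from_camera" (4x4, takes a point from camera to tool coordinates, whose origin is the TCP and whose axes are the tool frame's). Camera axes: x right, y up, looking along -z (the intrinsics and any distortion apply to the point x, -y, -z); pixel columns grow to the right and rows downward; lengths in m; the calibration is good to about 2 mm. A picture is of the moment at which its call begins: read the wrist's pose just before it. calibration takes no time and is no camera call.
- close_job(): hands the job in, once; it reports no verdict.
The state is a dict: "clock": time; "joint_pos": joint angles; "qvel": joint speeds; "tau": joint torques, N m; "tool_pos": TCP position; "orientation": TCP orientation; "force": force on the tool from outside, world axes, zero at the start; "moment": the same for the moment, N m; "opening": finger opening in m.
Only numpy, scipy, OpenCV 4.12 (cv2) and the standard library are available. Lean on these libraries where they do the work, as an engineer would, in place of code of your own. Each camera call takes 0.05 s, during which the arm holds its last target. There are 200 camera calls.

### The job

Fit the fresh filter cassette (white with one blue end, in the grey stowage channel) into the steel filter dock, its blue end at the dock's blue port end between the two tall cheeks, lying flat on the dock's floor. In the stowage channel only the blue half can be gripped, which would not fit between the dock's cheeks: so set the cassette down flat on the green mat first, let go, and take it again by its plain white half. Set it down each time, do not let it drop, and let go of it at the end.

Things in the scene. Friction and masses are not known exactly. Their poses are not given: they have to be found in the camera images.
- cassette: Fresh filter cassette: white plastic block 150 mm long (x), 44 mm wide (y), 40 mm tall (z), about 0.2 kg, blue cap over the last 30 mm of its +x end, black slots on top. Origin at the centre of its underside; z up. Grip it across the width. It starts in the fixed grey stowage channel, on a floor 6 mm above the table. (A spent cassette, grey with an orange end, is not wanted.)
- blue_end (a point): Centre of the cassette's blue end face, 75 mm along +x from its origin, 20 mm above its underside. At the start this blue half is free for fingers; two stowage cheeks 65 mm tall stand 7 mm beside the white half, from x = -83 to about +8 mm in the cassette's frame. Low stops stand 8 mm beyond both ends (14 mm tall at the blue end, 46 mm at the white).
- dock: Fixed open steel channel 182 x 74 mm. Origin: centre of its underside, on the table; +x to its blue port end. Floor 6 mm up. Cheeks 65 mm tall, 8 thick, 58 apart, from x = -8 to +83 mm; no side walls at the -x half. End stops 46 mm tall at +x, 14 at -x, 166 apart. Seated cassette: origin 6 mm above the dock's, +x along the dock's +x, free play 7 mm either side, 8 at each end.
- mat: Green rubber-like mat fixed flat on the table, 220 mm (x) by 130 mm (y), 4 mm thick, between dock and stowage channel. Origin at the centre of its underside, on the table, so its top is 4 mm above the origin.
Things that resemble listed ones, but are neither listed nor needed, are in the scene too. What is shaped like the cassette but red, turquoise or yellow is not meant.

How it is judged:
By the outcome, as a careful person would: the job done as asked, in the order asked, and still so for the second after the job is handed in, with the robot touching nothing.
It also fails if it takes over 54 s, if anything falls off the work surface, if the arm or the gripper's body presses on something with over 40 N, if the wrist force passes 120 N, or if a joint passes its speed limit or range.

## Working session

There is one attempt and no reset: what is moved stays moved. The work goes in short steps, Python scripts to look and compute and a tool call to move; the robot and the scene stay as the last step left them, time stands still between calls to the robot, and variables do not carry over. Pictures are saved under pics/ and viewed, about 8 in all and at most 12, crops included, and the job is handed in when it is done.

Besides the shell and the picture viewer there is one more tool, called after "Request:" by a JSON object that holds its "fn" and its "kwargs". move_arm: Moves the arm, as the interface text tells. Its arguments: {"type":"object","properties":{"commands":{"type":"array"},"jaw":{"type":"number"}},"required":["commands"]}

```bash
mkdir -p pics; cat > h.py <<'E'
import numpy as np, cv2
from plant import get_obs, snapshot, calibration, close_job, ctrl
from scipy.spatial.transform import Rotation as R
def toolT():
    o=get_obs(); T=np.eye(4); T[:3,:3]=R.from_euler('xyz',o['orientation'],degrees=True).as_matrix(); T[:3,3]=o['tool_pos']; return T
def look(name):
    T=toolT(); c=calibration(name); p,d=snapshot(name)
    T=T@c['tool_from_camera'] if name=='wrist' else c['T']
    np.savez(f'{name}.npz',p=p,d=d,T=T,K=c['mtx']); return p,d
def cloud(name):
    z=np.load(f'{name}.npz'); d=z['d']; K=z['K']; v,u=np.mgrid[:480,:640]
    P=np.stack([(u-K[0,2])/K[0,0]*d,-(v-K[1,2])/K[1,1]*d,-d],-1)
    W=P@z['T'][:3,:3].T+z['T'][:3,3]; W[d==0]=np.nan; return z['p'],W
E
python3 - <<'E'
from h import *
print(get_obs()); print(calibration('scene').keys())
for n in('scene','side'):
    p,d=look(n); cv2.imwrite(f'pics/{n}0.png',p[:,:,::-1])
E
```

```text
{'clock': 0.0, 'joint_pos': array([ 8.64642517e+01,  2.05911366e+01,  6.35565208e-01, -2.00278432e-02,
       -7.01358430e+01, -1.65064846e+01]), 'qvel': array([ 0.02209819,  0.03620758,  0.07828239, -0.01089041,  0.06611101,
        0.02551255]), 'tau': array([ 2.01142997e-03, -5.82726932e+01,  2.93052131e+01,  6.99669465e+00,
        7.07954750e-03, -1.52750772e-04]), 'tool_pos': array([0.23119485, 0.6336672 , 0.22563995]), 'orientation': array([   4.87015663,   89.90666621, -105.17889653]), 'force': array([-0.67104827, -0.60835432, -0.8826138 ]), 'moment': array([ 0.00986796, -0.06420766,  0.01788432]), 'opening': 0.08766959911328268}
dict_keys(['mtx', 'T'])
```

View pics/scene0.png

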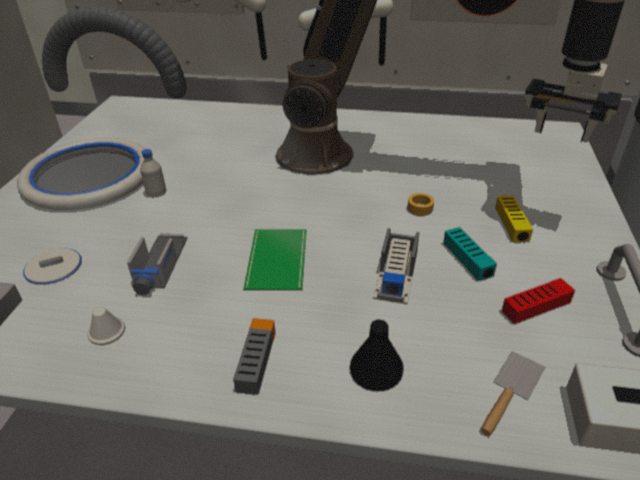

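The wanted cassette, white with a blue end, is in the grey channel at (397,262). The ones to leave alone are turquoise (470,253), yellow (514,218), red (538,300) and the spent grey/orange one (255,355). The mat is at (276,259). The dock is at (157,263), blue port end at (146,275). Next I measure, with one close crop to check the choice.

```bash
python3 - <<'E'
from h import *
p,W=cloud('scene')
a=cv2.resize(p[220:310,350:450],(400,360),interpolation=cv2.INTER_CUBIC); b=cv2.resize(p[220:310,110:210],(400,360),interpolation=cv2.INTER_CUBIC)
cv2.imwrite('pics/crop.png',np.hstack([a,b])[:,:,::-1])
hsv=cv2.cvtColor(p,cv2.COLOR_RGB2HSV)
def rect(m,n):
    P=W[m]; P=P[~np.isnan(P[:,0])]; r=cv2.minAreaRect((P[:,:2]*1000).astype(np.float32)); print(n,len(P),r,'z',np.percentile(P[:,2],[5,50,95]).round(3))
box=lambda x0,x1,y0,y1:(np.add.outer(np.arange(480),0*np.arange(640))>=y0)&(np.arange(480)[:,None]<y1)&(np.arange(640)[None]>=x0)&(np.arange(640)[None]<x1)
Z=W[...,2]
rect(box(230,320,215,300)&(hsv[...,0]>45)&(hsv[...,0]<80)&(hsv[...,1]>120),'mat')
c=box(370,425,225,305)
rect(c&(Z>.041)&(Z<.05),'cass top'); rect(c&(Z>.058)&(Z<.072),'stow cheeks')
rect(c&(hsv[...,0]>100)&(hsv[...,0]<125)&(hsv[...,1]>150)&(Z>.04),'blue top')
d=box(120,192,225,300)
rect(d&(Z>.062)&(Z<.069),'dock cheeks'); rect(d&(Z>.004)&(Z<.009),'dock floor'); rect(d&(Z>.004),'dock all')
for u,v in [(397,240),(393,280),(276,259),(470,253)]: print(u,v,W[v,u].round(4))
E
```

```text
mat 2786 ((502.15966796875, 1.0752639770507812), (220.3439483642578, 127.03477478027344), 8.429184913635254) z [0.001 0.003 0.006]
cass top 1008 ((512.5645751953125, 283.88348388671875), (71.15135955810547, 174.8333740234375), 80.97675323486328) z [0.042 0.045 0.048]
stow cheeks 205 ((480.9822082519531, 284.9453125), (74.1694564819336, 94.43189239501953), 84.9521255493164) z [0.06  0.064 0.066]
blue top 191 ((583.012451171875, 277.0514221191406), (41.6094970703125, 32.17766189575195), 84.81349182128906) z [0.042 0.045 0.048]
dock cheeks 198 ((590.8681640625, -261.65911865234375), (89.22120666503906, 74.48865509033203), 4.940825462341309) z [0.062 0.064 0.066]
dock floor 542 ((574.468017578125, -265.4756774902344), (234.94041442871094, 116.750732421875), 15.645322799682617) z [0.004 0.006 0.008]
dock all 2143 ((574.468017578125, -265.4756774902344), (234.94041442871094, 116.750732421875), 15.645322799682617) z [0.005 0.03  0.064]
397 240 [0.4465 0.2773 0.0422]
393 280 [0.591  0.2768 0.0468]
276 259 [0.5108 0.0019 0.0046]
470 253 [0.4667 0.4426 0.0391]
```

View pics/crop.png

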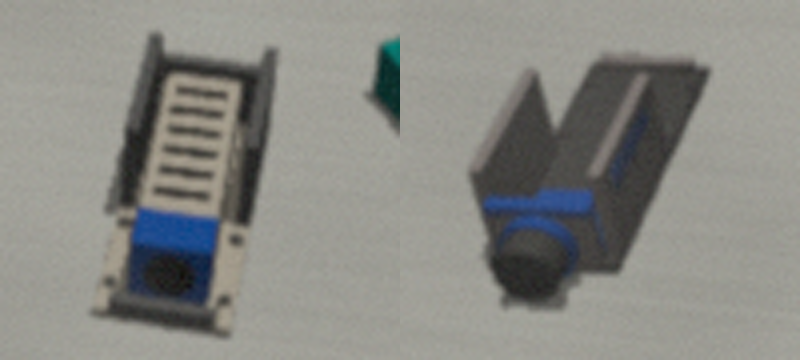

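The crops confirm the choice: a white slotted cassette with its blue cap facing the camera, sitting in the stowage channel. The dock's blue port end also faces the camera. The stowage cheeks give a cassette origin of about (0.518, 0.282) at yaw -5°. The dock cheeks give (0.5535, -0.265) at yaw +5°. Sizes and heights match the description.

```bash
cat >> h.py <<'E'
def plan(xyz,cyaw):
    "shift (cm, tool axes) and spin to put TCP at xyz with jaws across an object of yaw cyaw (deg)"
    T=toolT(); s=T[:3,:3].T@(np.array(xyz)-T[:3,3])*100
    z=T[:3,2]; jy=np.degrees(np.arctan2(z[1],z[0])); e=(cyaw+90-jy+90)%180-90
    # tool x is down: + spin about it lowers world yaw
    sp=np.radians(e)*np.sign(T[2,0])
    print('tcp',T[:3,3].round(4),'jawyaw',jy.round(2),'tilt z',T[2,:].round(4),'shift cm',s.round(2),'spin',sp.round(3))
def obj(o,yaw,dx,z):
    a=np.radians(yaw); return [o[0]+dx*np.cos(a),o[1]+dx*np.sin(a),z]
E
python3 - <<'E'
from h import *
plan(obj((.518,.282),-5,.032,.20),-5)
print(get_obs()['joint_pos'][5]); print(calibration('wrist')['tool_from_camera'].round(3))
E
```

```text
tcp [0.2312 0.6337 0.2257] jawyaw -110.04 tilt z [-1.000e+00  1.000e-04  1.500e-03  2.257e-01] shift cm [ 2.61 42.09 22.38] spin -0.263
-16.506203174252676
[[-0.001  0.289 -0.957 -0.158]
 [-0.     0.957  0.289  0.079]
 [ 1.     0.    -0.001  0.   ]
 [ 0.     0.     0.     1.   ]]
```

Request:
{"fn": "move_arm", "kwargs": {"commands": [[[0.2, 3.5, 1.8, 0], [0.2, 3.5, 1.8, 0], [0.2, 3.5, 1.8, 0], [0.2, 3.5, 1.8, 0], [0.2, 3.5, 1.8, 0], [0.2, 3.5, 1.8, 0], [0.2, 3.5, 1.8, 0], [0.2, 3.5, 1.8, 0]]], "jaw": 8.7}}

```text
clock: 0.9
tool_pos: [0.4457, 0.4014, 0.2102]
orientation: [-26.1, 90.0, -136.1]
force: [0.1, -0.4, -0.3]
opening: 0.0868
```

Request:
{"fn": "move_arm", "kwargs": {"commands": [[[0.2, 3.5, 1.8, 0], [0.2, 3.5, 1.8, 0], [0.2, 3.5, 1.8, 0], [0.2, 3.5, 2.6, 0], [0, 0, 0, -0.13], [0, 0, 0, -0.13], [0, 0, 0, 0], [0, 0, 0, 0]]]}}

```text
clock: 1.7
tool_pos: [0.549, 0.2797, 0.2023]
orientation: [-51.7, 90.0, -147.0]
force: [-0.3, 0.3, 0.2]
opening: 0.0873
```

```bash
python3 - <<'E'
from h import *
plan(obj((.518,.282),-5,.032,.20),-5)
p,d=look('wrist'); cv2.imwrite('pics/w1.png',p[:,:,::-1])
p,W=cloud('wrist'); Z=W[...,2]; hsv=cv2.cvtColor(p,cv2.COLOR_RGB2HSV)
near=np.hypot(W[...,0]-.518,W[...,1]-.282)<.11
for n,m in dict(top=near&(Z>.040)&(Z<.050)&(abs(W[...,1]-.282)<.035),cheeks=near&(Z>.06)&(Z<.07),blue=near&(Z>.04)&(Z<.05)&(hsv[...,0]>100)&(hsv[...,0]<125)&(hsv[...,1]>130)).items():
    P=W[m]; 
    if len(P): print(n,len(P),cv2.minAreaRect((P[:,:2]*1000).astype(np.float32)),np.median(P[:,2]))
E
```

```text
tcp [0.549  0.2797 0.2023] jawyaw -95.36 tilt z [-1.000e+00 -4.000e-04  3.000e-04  2.023e-01] shift cm [0.23 0.1  0.04] spin -0.006
top 6646 ((521.9818115234375, 281.636962890625), (68.82174682617188, 152.36805725097656), 86.4847412109375) 0.045693315670396056
cheeks 1201 ((491.40423583984375, 282.6277770996094), (74.22785186767578, 71.10698699951172), 84.82144165039062) 0.06441480942257688
blue 1410 ((581.5774536132812, 276.05828857421875), (43.19791793823242, 28.62274169921875), 86.47772216796875) 0.04591239988723517
```

View pics/w1.png

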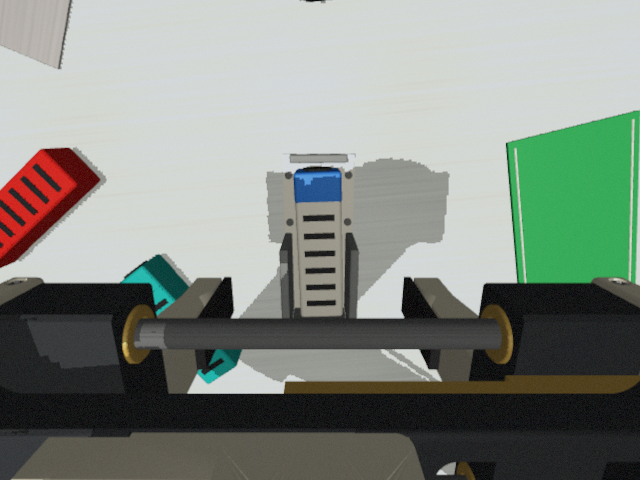

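The wrist view shows the cassette at pixel (320,240), with the blue cap at (318,185) facing outward and nothing beside the blue half. The blue cap centre puts the origin at (0.522, 0.280) and yaw at about -4°, within 4 mm of the first estimate.

```bash
python3 - <<'E'
from h import *
plan(obj((.522,.280),-4.3,.033,.016),-4.3)
E
```

```text
tcp [0.5489 0.2799 0.2024] jawyaw -95.33 tilt z [-1.000e+00 -3.000e-04  2.000e-04  2.024e-01] shift cm [18.64  0.62  0.17] spin -0.018
```

Request:
{"fn": "move_arm", "kwargs": {"commands": [[[3, 0.6, 0.2, -0.02], [3, 0, 0, 0], [3, 0, 0, 0], [3, 0, 0, 0], [2.5, 0, 0, 0], [2, 0, 0, 0], [1.4, 0, 0, 0], [0.7, 0, 0, 0]]]}}

```text
clock: 2.55
tool_pos: [0.5543, 0.2771, 0.0153]
orientation: [-43.6, 89.9, -137.7]
force: [-0.8, 1.0, 0.3]
opening: 0.0869
```

Request:
{"fn": "move_arm", "kwargs": {"commands": [[[0, 0, 0, 0], [0, 0, 0, 0], [0, 0, 0, 0], [0, 0, 0, 0], [0, 0, 0, 0], [0, 0, 0, 0], [0, 0, 0, 0], [0, 0, 0, 0]]], "jaw": 3.5}}

```text
clock: 3.35
tool_pos: [0.5551, 0.2774, 0.017]
orientation: [129.2, 90.0, 35.3]
force: [-0.9, 0.0, 3.3]
opening: 0.0439
```

The jaws stopped at 43.9 mm, so the grip holds the 44 mm width. I lift it out of the channel.

Request:
{"fn": "move_arm", "kwargs": {"commands": [[[-0.5, 0, 0, 0], [-1, 0, 0, 0], [-1.5, 0, 0, 0], [-1.5, 0, 0, 0], [-1.5, 0, 0, 0], [-1.5, 0, 0, 0], [-1.5, 0, 0, 0], [-1, 0, 0, 0]]]}}

```text
clock: 4.15
tool_pos: [0.5552, 0.2774, 0.1182]
orientation: [134.2, 89.9, 40.2]
force: [1.6, 0.3, -2.6]
opening: 0.0438
```

```bash
python3 - <<'E'
from h import *
o=get_obs(); print(o['force'].round(2),o['moment'].round(3),o['opening'])
plan(obj((.505,.0),0,.033,.117),0)
p,d=look('side'); cv2.imwrite('pics/s1.png',p[:,:,::-1])
E
```

```text
[ 1.63  0.29 -2.58] [ 0.016 -0.108 -0.015] 0.043778339228156035
tcp [0.5552 0.2774 0.1182] jawyaw -93.99 tilt z [-1.000e+00  1.000e-03 -9.000e-04  1.182e-01] shift cm [ 0.1   0.22 27.79] spin -0.07
```

View pics/s1.png

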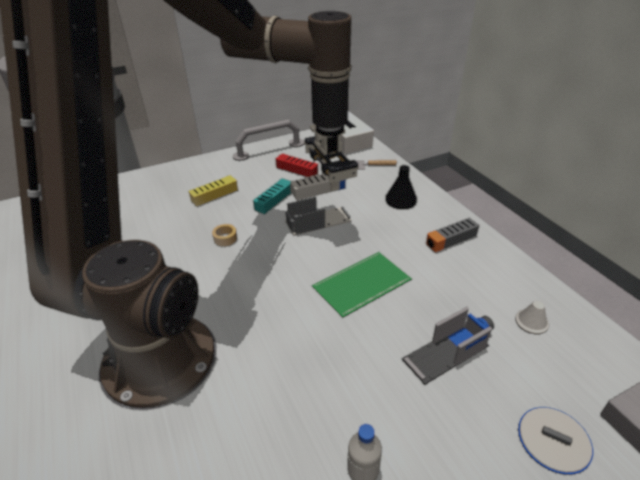

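The side view shows the cassette level in the jaws at (317,186), clear above the channel. Next I carry it to the mat.

Request:
{"fn": "move_arm", "kwargs": {"commands": [[[0, 0, 2, 0], [0, 0, 4, 0], [0, 0, 4, 0], [0, 0, 4, 0], [0, 0, 4, 0], [0, 0, 4, 0], [0, 0.2, 3.8, 0], [0, 0, 2, 0]]]}}

```text
clock: 5.0
tool_pos: [0.5361, -0.0033, 0.116]
orientation: [-72.4, 89.9, -166.5]
force: [-0.4, 0.8, -2.2]
opening: 0.0435
```

Request:
{"fn": "move_arm", "kwargs": {"commands": [[[0, 0, 0, -0.07], [2, 0, 0, 0], [2, 0, 0, 0], [2, 0, 0, 0], [1.5, 0, 0, 0], [1, 0, 0, 0], [0.5, 0, 0, 0], [0, 0, 0, 0]]]}}

```text
clock: 5.8
tool_pos: [0.5371, -0.0006, 0.026]
orientation: [-69.4, 89.9, -159.4]
force: [-0.2, 0.2, -2.3]
opening: 0.0439
```

```bash
python3 - <<'E'
from h import *
o=get_obs(); print(o['force'].round(2),o['moment'].round(3),o['opening'])
plan(obj((.505,.0),0,.033,.015),0)
p,d=look('wrist'); cv2.imwrite('pics/w2.png',p[:,:,::-1])
E
```

```text
[-0.2   0.18 -2.34] [-0.099 -0.066  0.004] 0.04390628788836659
tcp [ 0.5371 -0.0006  0.026 ] jawyaw -89.99 tilt z [-1.0e+00 -1.1e-03  4.0e-04  2.6e-02] shift cm [ 1.1   0.09 -0.06] spin 0.0
```

View pics/w2.png

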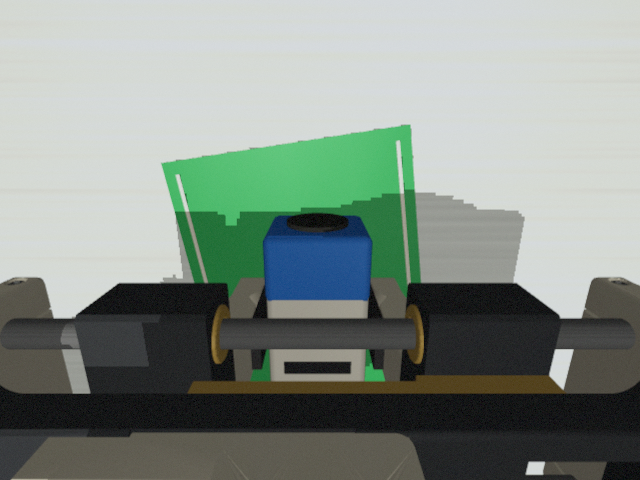

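The cassette is above the mat with margin on both sides, blue cap at (318,260). Contact is expected about 11 mm lower, so I lower it in small steps.

Request:
{"fn": "move_arm", "kwargs": {"commands": [[[0.4, 0, 0, 0], [0.3, 0, 0, 0], [0.2, 0, 0, 0], [0.1, 0, 0, 0], [0, 0, 0, 0]]]}}

```text
clock: 6.35
tool_pos: [0.5375, -0.0003, 0.0165]
orientation: [-63.4, 90.0, -153.4]
force: [-0.5, -0.5, -2.4]
opening: 0.0439
```

Request:
{"fn": "move_arm", "kwargs": {"commands": [[[0.1, 0, 0, 0], [0.05, 0, 0, 0], [0, 0, 0, 0]]]}}

```text
clock: 6.65
tool_pos: [0.5375, -0.0003, 0.015]
orientation: [-72.4, 90.0, -162.4]
force: [-1.0, 0.0, -2.5]
opening: 0.0441
```

Request:
{"fn": "move_arm", "kwargs": {"commands": [[[0.05, 0, 0, 0], [0.05, 0, 0, 0], [0, 0, 0, 0]]]}}

```text
clock: 6.95
tool_pos: [0.5376, -0.0003, 0.0149]
orientation: [76.5, 90.0, -13.5]
force: [-3.0, 0.1, 8.7]
opening: 0.044
```

Contact: the force went from -2.5 to +8.7 N. I open the jaws and rise straight up.

Request:
{"fn": "move_arm", "kwargs": {"commands": [[[0, 0, 0, 0], [0, 0, 0, 0], [0, 0, 0, 0], [0, 0, 0, 0], [0, 0, 0, 0], [0, 0, 0, 0]]], "jaw": 8.7}}

```text
clock: 7.55
tool_pos: [0.5375, -0.0003, 0.014]
orientation: [-58.4, 90.0, -148.4]
force: [1.0, -0.3, 0.2]
opening: 0.0845
```

Request:
{"fn": "move_arm", "kwargs": {"commands": [[[-1, 0, 0, 0], [-2, 0, 0, 0], [-3, 0, 0, 0], [-3, 0, 0, 0], [-3, 0, 0, 0], [-2, -2, 0, 0], [0, -3, 0, 0], [0, -1.6, 0, 0]]]}}

```text
clock: 8.35
tool_pos: [0.47, -0.0005, 0.1554]
orientation: [126.1, 89.9, 36.1]
force: [0.1, -0.3, -0.5]
opening: 0.0873
```

```bash
python3 - <<'E'
from h import *
for n in ('scene','wrist'):
    look(n); p,W=cloud(n); Z=W[...,2]; hsv=cv2.cvtColor(p,cv2.COLOR_RGB2HSV)
    near=np.hypot(W[...,0]-.505,W[...,1])<.1
    for k,m in dict(top=near&(Z>.038)&(Z<.05),blue=near&(Z>.038)&(Z<.05)&(hsv[...,0]>100)&(hsv[...,0]<125)&(hsv[...,1]>130)).items():
        P=W[m]
        if len(P): print(n,k,len(P),cv2.minAreaRect((P[:,:2]*1000).astype(np.float32)),np.median(P[:,2]))
    cv2.imwrite(f'pics/{n}3.png',p[:,:,::-1])
plan(obj((.505,.0),0,-.033,.015),0)
E
```

```text
scene top 799 ((503.14422607421875, 1.2453327178955078), (44.52775573730469, 154.66139221191406), 89.50459289550781) 0.043175797562774676
scene blue 187 ((564.365966796875, 1.1597557067871094), (32.340476989746094, 43.26063919067383), 1.4766249656677246) 0.04292733384403691
wrist top 10192 ((504.280517578125, -1.4062747955322266), (151.07455444335938, 44.653812408447266), 0.28481653332710266) 0.043794237435831135
wrist blue 2252 ((563.5855102539062, -1.0506057739257812), (43.964149475097656, 27.672779083251953), 89.9569320678711) 0.04404810008722279
tcp [ 0.4698 -0.0005  0.1552] jawyaw -89.97 tilt z [-1.000e+00  1.100e-03 -9.000e-04  1.552e-01] shift cm [14.02  0.21 -0.04] spin 0.0
```

View pics/wrist3.png

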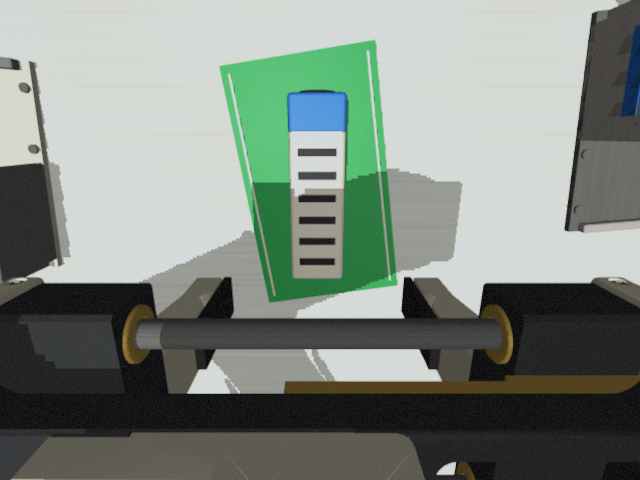

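The cassette lies flat and entirely on the mat: top at 44 mm (expected 4+40), origin at (0.504, 0.000), yaw 0°. I now grip the white half at 34 mm behind its origin.

Request:
{"fn": "move_arm", "kwargs": {"commands": [[[2, 0, 0, 0], [3, 0, 0, 0], [3, 0, 0, 0], [2.5, 0, 0, 0], [1.7, 0, 0, 0], [1, 0, 0, 0], [0.7, 0, 0, 0], [0, 0, 0, 0]]]}}

```text
clock: 9.25
tool_pos: [0.4716, -0.0003, 0.0147]
orientation: [-62.7, 90.0, -152.7]
force: [0.2, 0.3, 0.3]
opening: 0.0875
```

Request:
{"fn": "move_arm", "kwargs": {"commands": [[[0, 0, 0, 0], [0, 0, 0, 0], [0, 0, 0, 0], [0, 0, 0, 0], [0, 0, 0, 0], [0, 0, 0, 0], [0, 0, 0, 0], [0, 0, 0, 0]]], "jaw": 3.5}}

```text
clock: 10.05
tool_pos: [0.4716, -0.0003, 0.0152]
orientation: [89.3, 90.0, -0.7]
force: [-0.3, -0.3, 2.9]
opening: 0.0435
```

Request:
{"fn": "move_arm", "kwargs": {"commands": [[[-0.5, 0, 0, 0], [-1, 0, 0, 0], [-1.5, 0, 0, 0], [-2, 0, 0, 0], [-2, 0, 0, 0], [-2, 0, 0, 0], [-1.5, 0, 0, 0], [-0.5, 0, 0, 0]]]}}

```text
clock: 10.85
tool_pos: [0.4723, -0.0, 0.1272]
orientation: [110.3, 89.8, 20.3]
force: [-0.6, 0.1, -1.3]
opening: 0.0437
```

```bash
python3 - <<'E'
from h import *
o=get_obs(); print(o['force'].round(2),o['moment'].round(3),o['opening'])
# dock: refit from cached scene cloud with wider look, cheeks' inner faces
p,W=cloud('scene'); Z=W[...,2]
P=W[(Z>.05)&(Z<.07)&(np.hypot(W[...,0]-.5535,W[...,1]+.265)<.115)]
a=np.radians(4.94); Rm=np.array([[np.cos(a),np.sin(a)],[-np.sin(a),np.cos(a)]])
q=(P[:,:2]-[.5535,-.2649])@Rm.T
t=P[:,2]>.062
for s in(1,-1):
    m=t&(q[:,1]*s>0); print(s,m.sum(),np.percentile(q[m,0],[2,98]).round(4),np.percentile(q[m,1],[5,50,95]).round(4), 'slope deg',np.degrees(np.polyfit(q[m,0],q[m,1],1)[0]))
plan(obj((.5535,-.265),5,-.034,.117),5)
E
```

```text
[-0.65  0.11 -1.29] [-0.002 -0.016  0.03 ] 0.043697683604621486
1 102 [-0.0032  0.081 ] [0.0285 0.0336 0.0374] slope deg -0.26058748198308485
-1 96 [-0.0045  0.0821] [-0.0363 -0.0326 -0.0288] slope deg -0.7781097899190967
tcp [ 0.4723 -0.      0.1272] jawyaw -89.98 tilt z [-1.      0.0029 -0.0011  0.1272] shift cm [ 1.    4.72 26.8 ] spin -0.087
```

The grip on the white half holds (43.7 mm). The cheek tops lie symmetric at ±33 mm in the dock frame, with a small slope that gives a dock yaw of about 4.5°. I carry it over the dock, well above its cheeks.

Request:
{"fn": "move_arm", "kwargs": {"commands": [[[0, 0.3, 2, 0], [0, 0.7, 4, 0], [0, 0.7, 4, 0], [0, 0.7, 4, 0], [0, 0.7, 4, 0], [0, 0.7, 4, 0], [0, 0.6, 3, 0], [0, 0.3, 1.8, 0]]]}}

```text
clock: 11.65
tool_pos: [0.5182, -0.2705, 0.1242]
orientation: [-98.3, 89.9, 171.6]
force: [-0.6, 0.5, -2.5]
opening: 0.0437
```

Request:
{"fn": "move_arm", "kwargs": {"commands": [[[0, 0, 0, -0.08], [0, 0, 0, 0], [0, 0, 0, 0], [0, 0, 0, 0]]]}}

```text
clock: 12.05
tool_pos: [0.5184, -0.2678, 0.125]
orientation: [-116.5, 90.0, 158.0]
force: [0.4, 0.4, -3.0]
opening: 0.0438
```

```bash
python3 - <<'E'
from h import *
plan(obj((.5535,-.265),4.5,-.0325,.117),4.5)
look('wrist'); p,W=cloud('wrist'); Z=W[...,2]; cv2.imwrite('pics/w4.png',p[:,:,::-1])
a=np.radians(4.5); Rm=np.array([[np.cos(a),np.sin(a)],[-np.sin(a),np.cos(a)]])
q=(W[...,:2]-[.5535,-.265])@Rm.T
t=(Z>.060)&(Z<.069)&(abs(q[...,1])<.05)&(abs(q[...,0])<.11)
for s in(1,-1):
    m=t&(q[...,1]*s>.0); Q=q[m]
    if len(Q): print('cheek',s,len(Q),np.percentile(Q[:,0],[2,98]).round(4),np.percentile(Q[:,1],[5,50,95]).round(4),'slope',np.degrees(np.polyfit(Q[:,0],Q[:,1],1)[0]).round(2))
m=(Z>.042)&(Z<.050)&(abs(q[...,1])<.03)&(abs(q[...,0]-.088)<.02); print('stop',m.sum(),np.percentile(q[m],[5,50,95],axis=0).round(4) if m.any() else '')
m=(Z>.145)&(Z<.165)&(abs(q[...,1])<.04)&(q[...,0]>.01)&(q[...,0]<.1); print('cass top',m.sum(),np.percentile(q[m],[1,50,99],axis=0).round(4) if m.any() else '',np.median(Z[m]) if m.any() else '')
E
```

```text
tcp [ 0.5184 -0.2678  0.125 ] jawyaw -85.46 tilt z [-1.00e+00 -3.00e-04 -1.00e-04  1.25e-01] shift cm [ 0.8   0.27 -0.  ] spin 0.001
cheek -1 242 [-0.0052  0.0742] [-0.0387 -0.038  -0.0371] slope -0.1
stop 431 [[ 0.096  -0.0104]
 [ 0.0995 -0.0012]
 [ 0.1029  0.0076]]
cass top 20267 [[ 0.0108 -0.0222]
 [ 0.0439 -0.0006]
 [ 0.071   0.0207]] 0.1535214061830328
```

View pics/w4.png

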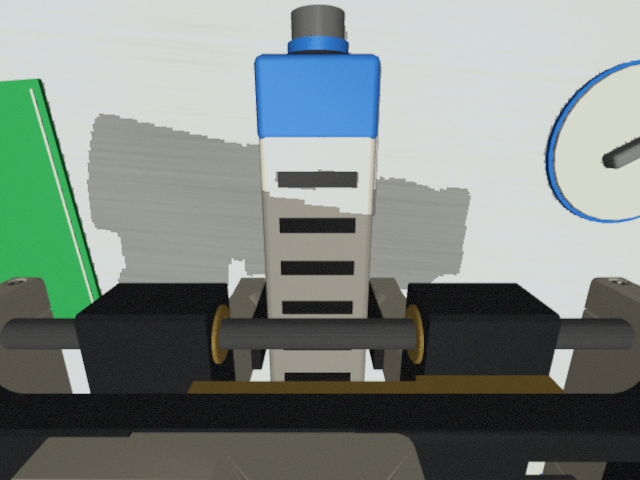

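The wrist view shows the cassette over the dock, with the port cylinder at (318,28) straight ahead of its blue end. The dock centre reads about 1 mm off in y and the cassette -0.7 mm, so lateral error is under 2 mm of the 7 mm play. x needs +2.7 mm, and the yaw agrees. I descend in stages, checking the force.

Request:
{"fn": "move_arm", "kwargs": {"commands": [[[0, 0.25, 0, 0], [1, 0, 0, 0], [1.5, 0, 0, 0], [1.5, 0, 0, 0], [1, 0, 0, 0], [0.7, 0, 0, 0], [0.5, 0, 0, 0], [0, 0, 0, 0]]]}}

```text
clock: 12.9
tool_pos: [0.5209, -0.268, 0.0625]
orientation: [-105.7, 89.9, 168.9]
force: [-0.4, -0.1, -1.6]
opening: 0.044
```

```bash
python3 - <<'E'
from h import *
plan(obj((.5535,-.265),4.5,-.0325,.0172),4.5)
look('wrist'); p,W=cloud('wrist')
look('scene'); p2,_=cloud('scene')
b=cv2.resize(p2[200:310,90:240],(540,396),interpolation=cv2.INTER_CUBIC); a=cv2.resize(p[0:300,180:460],(257,275)); a=cv2.copyMakeBorder(a,0,121,0,0,0)
cv2.imwrite('pics/w5.png',np.hstack([b,a])[:,:,::-1])
E
```

```text
tcp [ 0.5209 -0.268   0.0625] jawyaw -85.41 tilt z [-1.00e+00 -9.00e-04 -2.00e-04  6.25e-02] shift cm [ 4.53  0.03 -0.04] spin 0.002
```

View pics/w5.png

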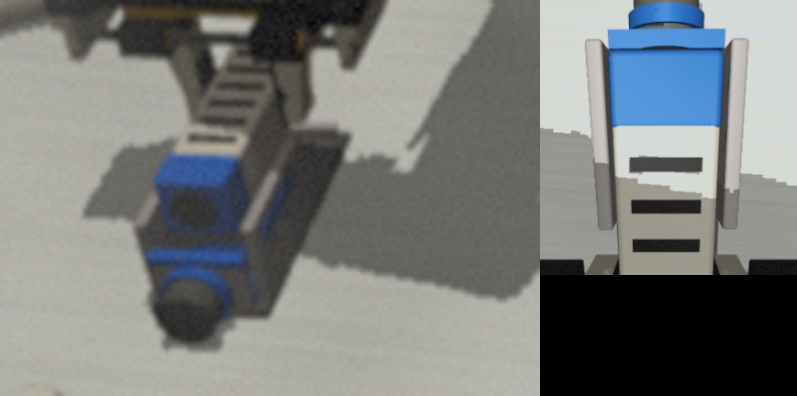

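The cassette is entering between the cheeks, roughly centred in the wrist view: cheeks at x≈600 and 735, cassette from 612 to 722. The force is quiet, so I continue down.

Request:
{"fn": "move_arm", "kwargs": {"commands": [[[0.8, 0, 0, 0], [1, 0, 0, 0], [0.8, 0, 0, 0], [0.6, 0, 0, 0], [0.4, 0, 0, 0], [0.3, 0, 0, 0], [0.2, 0, 0, 0], [0, 0, 0, 0]]]}}

```text
clock: 13.8
tool_pos: [0.521, -0.268, 0.0219]
orientation: [-104.7, 90.0, 169.9]
force: [-0.4, 0.3, -2.6]
opening: 0.0439
```

Request:
{"fn": "move_arm", "kwargs": {"commands": [[[0.15, 0, 0, 0], [0.1, 0, 0, 0], [0.1, 0, 0, 0], [0, 0, 0, 0]]]}}

```text
clock: 14.2
tool_pos: [0.521, -0.2681, 0.0185]
orientation: [-129.8, 90.0, 144.7]
force: [-0.5, 0.1, -2.3]
opening: 0.0435
```

Request:
{"fn": "move_arm", "kwargs": {"commands": [[[0.05, 0, 0, 0], [0.05, 0, 0, 0], [0, 0, 0, 0]]]}}

```text
clock: 14.5
tool_pos: [0.5211, -0.2681, 0.0175]
orientation: [-122.1, 90.0, 152.5]
force: [0.3, -0.5, -2.1]
opening: 0.0437
```

Request:
{"fn": "move_arm", "kwargs": {"commands": [[[0.05, 0, 0, 0], [0.05, 0, 0, 0], [0, 0, 0, 0]]]}}

```text
clock: 14.8
tool_pos: [0.5212, -0.2681, 0.0173]
orientation: [50.6, 90.0, -34.8]
force: [-2.2, 0.8, 4.8]
opening: 0.044
```

It touches the floor at the predicted height (TCP 17.3 mm against 17.2 mm). I release and rise.

Request:
{"fn": "move_arm", "kwargs": {"commands": [[[0, 0, 0, 0], [0, 0, 0, 0], [0, 0, 0, 0], [0, 0, 0, 0], [0, 0, 0, 0], [0, 0, 0, 0]]], "jaw": 8.7}}

```text
clock: 15.4
tool_pos: [0.5211, -0.2681, 0.0165]
orientation: [-79.6, 90.0, -165.0]
force: [-0.4, 0.0, 0.1]
opening: 0.0846
```

Request:
{"fn": "move_arm", "kwargs": {"commands": [[[-1, 0, 0, 0], [-2, 0, 0, 0], [-3, 0, 0, 0], [-4, 0, 0, 0], [-4, 0, 0, 0], [-3, 0, 0, 0], [-1, 0, 0, 0], [0, 0, 0, 0]]]}}

```text
clock: 16.2
tool_pos: [0.5219, -0.2683, 0.199]
orientation: [74.4, 89.8, -11.0]
force: [-0.2, 0.9, -0.7]
opening: 0.0871
```

```bash
python3 - <<'E'
from h import *
look('wrist'); p,W=cloud('wrist'); Z=W[...,2]; hsv=cv2.cvtColor(p,cv2.COLOR_RGB2HSV)
a=np.radians(4.5); Rm=np.array([[np.cos(a),np.sin(a)],[-np.sin(a),np.cos(a)]])
q=(W[...,:2]-[.5535,-.265])@Rm.T
m=(Z>.042)&(Z<.05)&(abs(q[...,1])<.026)&(q[...,0]>-.085)&(q[...,0]<.078)
print('top',np.percentile(q[m],[1,50,99],axis=0).round(4),np.median(Z[m]),'plane',np.linalg.lstsq(np.c_[q[m],np.ones(m.sum())],Z[m],rcond=None)[0].round(4))
look('scene'); p2,_=cloud('scene')
b=cv2.resize(p2[200:310,90:240],(400,293),interpolation=cv2.INTER_CUBIC); a=cv2.resize(p,(391,293))
cv2.imwrite('pics/w6.png',np.hstack([b,a])[:,:,::-1])
E
```

```text
top [[-0.0739 -0.0231]
 [ 0.007  -0.0015]
 [ 0.0722  0.02  ]] 0.04573008479003582 plane [ 0.0017 -0.0008  0.0457]
```

View pics/w6.png

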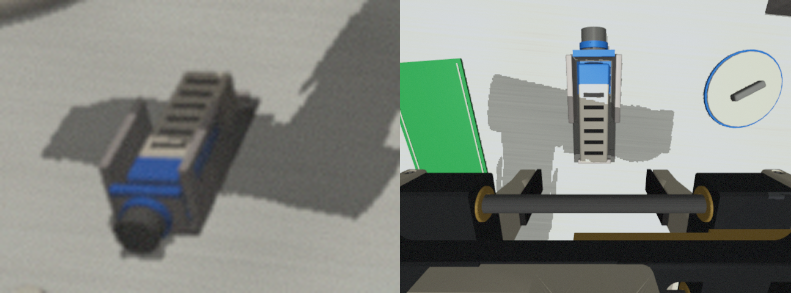

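The cassette sits between the cheeks with its blue end at the port: top at 45.7 mm (expected 46), tilt under 0.15°, ends about -74 to +72 mm. The gripper is clear, so I hand in.

```bash
python3 -c "
from h import *
print(close_job())"
```

```text
the job is handed in; nothing more can be done
None
```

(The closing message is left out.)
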